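# Reset the bench tester's push-to-turn selector and count it up four clicks

## Robot

A 6-joint arm with a two-finger parallel gripper is mounted at the origin on a cart in front of the work surface, level with it; the furniture and walls round the work are solid. World frame = base frame: x ahead of the robot, y to its left, z up, the work surface at z = 0. Lengths are in m, angles in degrees, forces in N, time in s.
With the tool pointing down it reaches from about 0.3 to 0.85 m from the base axis. Payload 5.4 kg.
Tool frame: the origin (TCP) lies between the finger pads, 19 mm behind the fingertips; this is the grasp point; z points along the fingers, y is the line along which they close (so a half turn about z gives the same grasp; the last joint's range is limited). The gripper opens to 85 mm and grips with 20 to 120 N. Pads are 22 mm wide; open, the fingers measure 114 mm over their backs; the gripper's body (76 mm by 85 mm) begins 54 mm behind the grasp point. The pads swing forward as they close: fully open they stand 13 mm farther back than shut.
Start: joints at [60.212, 9.076, 91.501, -0, 79.423, -12.038], TCP at [0.175, 0.548, 0.25] pointing down, gripper open.
Joint ranges: [-166.64, 166.64], [-54.1, 131.32], [10.49, 154.53], [-73.88, 253.88], [9.74, 151.15], [-171.62, 171.62]. Speed limits (degrees/s): [147.25, 147.25, 180, 180, 180, 180].

## Interface

Orientations are given as a 3x3 rotation matrix whose columns are the frame's x, y, z axes.
In Python, from bench import sensors, read_camera, calibration, env gives the robot as it stands.
- The arm moves only by the tool send_rows, never from a script. Its arguments are lists of equal length, an entry for each row: "jaw": the finger opening in mm, from 0 to 85.4; "dp": the shift along the world's x, y, z scaled (see below), a list of three; "turn": the turn, a rotation vector about the world's x, y, z scaled (see below), a list of three. In form: {"jaw": [jaw, ...], "dp": [[dx, dy, dz], ...], "turn": [[rx, ry, rz], ...]}. A call has exactly 10 rows; each row shifts and turns the commanded pose from where the row before left it; what a row does not reach is not made up. The controller multiplies each number of a shift by 40 mm and each number of a turn by 4 degrees. A row lasts 1/12 s, in which the tool goes at most 41.7 mm and 7.16 degrees, less where a joint would pass 70% of its speed; a pose out of reach is approached as far as the arm can. A call with a number of a shift or a turn outside -1 to 1 is refused whole. A call with a gripper value outside its range is refused whole. The fingers move at their own pace and stop on an object; "squeeze" is the grip in N (left out, the last holds). Time passes only in rows, so rows that do not move let the fingers close, or fill a call up. It gives the time, the measured TCP pose, the force, the opening and the grip force at its end, in the units of the state.
- sensors.observe(): the state, without advancing time (a new reading comes with each control period).
- read_camera(name): name is "scene" or "top" or "wrist"; returns (picture, depth): 384x512x3 uint8, red, green, blue; 384x512 float32, m along the optical axis (not along the pixel's ray), 0 where there is no reading.
- calibration(name): a dict with "intrinsics" (3x3 intrinsics, pixels), "dist_coeffs" ([k1, k2, p1, p2, k3] as OpenCV has them; the pictures are not rectified), "extrinsics" (4x4, takes a point from world to camera coordinates); the wrist camera has in their place "hand_eye" (4x4, takes a point from camera to tool coordinates, whose origin is the TCP and whose axes are the flange's). Camera axes: x right, y down, z forward; pixel columns grow to the right and rows downward; lengths in m; the calibration is good to about 2 mm. A picture is of the moment at which its call begins: read the wrist's pose just before it. calibration takes no time and is no camera call.
- env.close_job(): hands the job in; it is judged then, once.
The state is a dict: "time": time; "joint_positions": joint angles; "dq": joint speeds; "effort": joint torques, N m; "position": TCP position; "ee_rot": TCP orientation; "contact_force": force on the tool from outside, world axes, zero at the start; "ft_torque": the same for the moment, N m; "width": finger opening in m; "gripper_force": force on a finger pad.
Only numpy, scipy, OpenCV 4.12 (cv2) and the standard library are available. Lean on these libraries where they do the work, as an engineer would, in place of code of your own. Each camera call takes 0.05 s, during which the arm holds its last target. There are 200 camera calls.

## Task

Set the breaker tester for the next batch: swing its clear cover up by the red tab and back past upright, turn the black selector anticlockwise all the way to its end stop and then exactly four clicks clockwise, and shut the cover fully again. The selector passes between the end stop and the first click only while it is pressed in. Leave the breaker, screw dish, tape roll and screwdriver round the tester where they are.

Things in the scene. Friction and masses are not known exactly. Their poses are not given: they have to be found in the camera images.
- tester: Light-grey desk-shaped tester, fixed to the bench, 220 wide (y), 180 deep (x), dark side cheeks. Origin under its centre; x to its back, y to the left seen from its front, z up. Its control panel, 200 wide, 165 long, rises to the back at 35 degrees from level: normal (-0.574, 0, 0.819) in this frame, towards the operator. The cheeks stand 46 mm off the panel.
- selector_grip (a point): Point on the axis of the black wing knob in the panel's middle, 35 mm off the panel: the TCP's place to grip the wing straight along the panel normal. Disc 62 diameter, its top 13 off the panel; on it a wing 66 long, 14 thick, top 43 mm off. White line: pointer end. The point's z: outward panel normal; its y: along the wing to the pointer end; both turn with the knob.
- selector (a joint): Selector angle (rad), growing clockwise as the operator sees it. 0: anticlockwise end stop, pointer straight left at the red mark. A click is 0.5236 (30 degrees); seven positions, the last 3.14, the other stop. Starts one to three clicks from 0. A sprung roller centres it at each click; turning takes up to 0.2 N m. A lock pin bars it from 0.07 to 0.45 unless pressed in.
- cover (a joint): Opening of the cover (rad): 0 shut, lying on the cheeks over the selector, parallel to the panel; 2.18 upright; 2.6 its rear stop. Starts shut. Stiff friction hinge: it stays wherever it is left; about 1.5 N at the tab moves it.
- cover_tab (a point): Middle of the red pull tab, 188 mm from the hinge line. The cover is a flat clear plate in an aluminium frame, 214 wide, 165 long, 4 to 6 thick; the tab stands 43 mm out of its front edge, in its plane, 24 wide (tester y), 9 thick. Pinched across the 24 mm it pivots in the fingers as the cover swings. The point's x: from tab to hinge; its z: out of the upper face.
- cover_hinge_line (a point): Middle of the cover's hinge line at the back of the panel, at (0.0214, 0, 0.1806) m in the tester's frame; the axis runs along tester y.
- sample_breaker: Grey moulded-case breaker standing loose to the right of the tester, 72 x 90 x 153 high, origin at the centre of its underside; bystander.
- screw_dish: Round steel dish of screws, 96 in diameter, 26 high, loose, right in front of the tester; bystander, origin at the centre of its underside.
- packing_tape: Roll of tan packing tape lying flat, 94 in diameter, 48 high, loose, left of the tester; bystander, origin at the centre of its underside.
- blue_screwdriver: Blue-handled screwdriver lying on the bench, 182 long, 26 thick, loose, left in front of the tester; bystander, origin under its middle.
- selector_press (a joint): How far the selector is pressed in along its axis, into the panel (m): 0 out, 0.005 fully in. A spring returns it; it needs 3 to 4 N to start and about 7 N to bottom. The lock pin is free from 0.0042 m on, with no press needed at or above the first click (or to stay at the stop).

How it is judged:
By the outcome, as a careful person would: the job done as asked, in the order asked, and still so for the second after the job is handed in, with the robot touching nothing.
It also fails if it takes over 72 s, if anything falls off the work surface, if the arm or the gripper's body presses on something with over 40 N, if the wrist force passes 120 N, or if a joint passes its speed limit or range.

## Working session

There is one attempt and no reset: what is moved stays moved. The work goes in short steps, Python scripts to look and compute and a tool call to move; the robot and the scene stay as the last step left them, time stands still between calls to the robot, and variables do not carry over. Pictures are saved under pics/ and viewed, at most 10 in all, crops included, and the job is handed in when it is done.

Besides the shell and the picture viewer there is one more tool, called after "Call:" as a command line: name --argument value ..., lists and objects as JSON in quotes. send_rows: Moves the arm, as the interface text tells. Its arguments: {"type":"object","properties":{"jaw":{"type":"array","items":{"type":"number"}},"dp":{"type":"array","items":{"type":"array","items":{"type":"number","minimum":-1,"maximum":1}}},"turn":{"type":"array","items":{"type":"array","items":{"type":"number","minimum":-1,"maximum":1}}},"squeeze":{"type":"number"}},"required":["jaw","dp","turn"]}

```bash
ls; mkdir -p pics; python3 - <<'E'
from bench import sensors, read_camera, calibration, env
import cv2,numpy as np
s=sensors.observe()
print(s['position'],s['ee_rot'],s['time'])
ims=[]
for n in('scene','top'):
    p,d=read_camera(n); np.savez(f'{n}.npz',p=p,d=d); 
    c=calibration(n); print(n,c)
    cv2.imwrite(f'pics/{n}0.png',p[...,::-1])
print(calibration('wrist'))
E
```

```text
pics
[0.17500559 0.54711374 0.24899354] [[-9.52400427e-01  3.04848294e-01 -9.71407192e-04]
 [ 3.04849569e-01  9.52399004e-01 -1.69656691e-03]
 [ 4.07971714e-04 -1.91194411e-03 -9.99998089e-01]] 0.0
scene {'intrinsics': array([[373.11459879,   0.        , 246.68753884],
       [  0.        , 373.11459879, 187.61184145],
       [  0.        ,   0.        ,   1.        ]]), 'dist_coeffs': array([-0.0828989,  0.       ,  0.       ,  0.       ,  0.       ]), 'extrinsics': array([[ 0.62644021, -0.77926839, -0.01770429, -0.14628651],
       [-0.59045185, -0.45958115, -0.66343936,  0.49935889],
       [ 0.50886076,  0.42605862, -0.74802057,  0.80399893],
       [ 0.        ,  0.        ,  0.        ,  1.        ]])}
top {'intrinsics': array([[365.83886813,   0.        , 257.2456673 ],
       [  0.        , 365.83886813, 189.53609362],
       [  0.        ,   0.        ,   1.        ]]), 'dist_coeffs': array([-0.03691992,  0.        ,  0.        ,  0.        ,  0.        ]), 'extrinsics': array([[-1.60545709e-02, -9.99867979e-01, -2.50510125e-03,
         2.45639249e-01],
       [-9.88989516e-01,  1.62484249e-02, -1.47090874e-01,
         5.24514154e-01],
       [ 1.47112159e-01,  1.16038018e-04, -9.89119810e-01,
         9.07329430e-01],
       [ 0.00000000e+00,  0.00000000e+00,  0.00000000e+00,
         1.00000000e+00]])}
{'intrinsics': array([[326.13463194,   0.        , 253.13505422],
       [  0.        , 326.13463194, 194.85912745],
       [  0.        ,   0.        ,   1.        ]]), 'dist_coeffs': array([-0.01256422,  0.        ,  0.        ,  0.        ,  0.        ]), 'hand_eye': array([[-7.50299982e-05, -9.55941306e-01, -2.93557854e-01,
         7.63562097e-02],
       [ 9.99999087e-01, -4.67797816e-04,  1.26774781e-03,
         1.37579879e-03],
       [-1.34921822e-03, -2.93557491e-01,  9.55940469e-01,
        -1.24468774e-01],
       [ 0.00000000e+00,  0.00000000e+00,  0.00000000e+00,
         1.00000000e+00]])}
```

View pics/scene0.png

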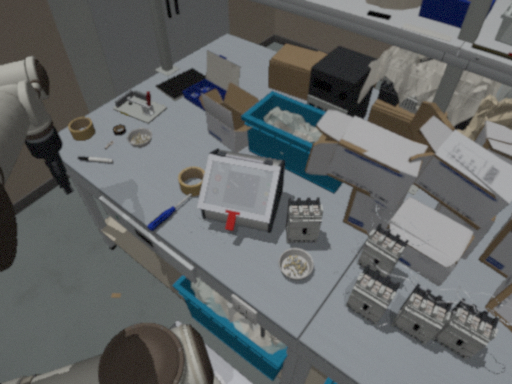

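View pics/top0.png

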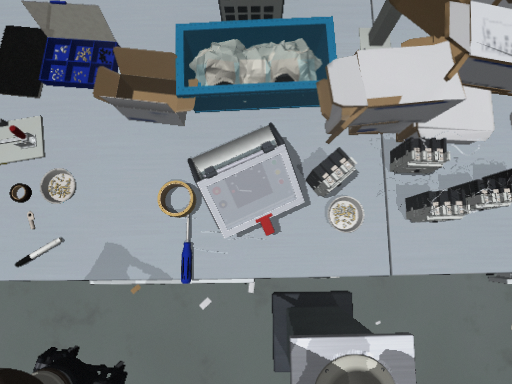

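The top view shows the tester centred near (247,185) with its red tab at (266,225). The scene view shows the tab at (232,220), the dish at (296,265), the breaker at (304,220), the tape at (192,180) and the screwdriver at (168,213).

```bash
cat > h.py <<'E'
import cv2,numpy as np
from bench import sensors, read_camera, calibration, env
def cast(n,uv,depth=None):
    c=calibration(n);K=c['intrinsics'];D=c['dist_coeffs'];E=c['extrinsics'] if 'extrinsics' in c else None
    if E is None:
        s=sensors.observe();T=np.eye(4);T[:3,:3]=s['ee_rot'];T[:3,3]=s['position'];W=T@c['hand_eye']
    else: W=np.linalg.inv(E)
    q=cv2.undistortPoints(np.float64(uv).reshape(-1,1,2),K,D).reshape(-1,2)
    r=np.c_[q,np.ones(len(q))]
    return W,r
def pts(n,uv,dep):
    W,r=cast(n,uv); return (r*np.ravel(dep)[:,None])@W[:3,:3].T+W[:3,3]
def onz(n,uv,z):
    W,r=cast(n,uv); d=r@W[:3,:3].T; o=W[:3,3]; return o+d*((z-o[2])/d[:,2])[:,None]
def red(p):
    h=cv2.cvtColor(p,cv2.COLOR_RGB2HSV); return ((h[...,0]<6)|(h[...,0]>174))&(h[...,1]>150)&(h[...,2]>90)
E
python3 - <<'E'
from h import *
for n,box in(('scene',(150,250,190,290)),('top',(140,240,180,310))):
    z=np.load(n+'.npz');p,d=z['p'],z['d']
    m=np.zeros(d.shape,bool);m[box[0]:box[1],box[2]:box[3]]=red(p)[box[0]:box[1],box[2]:box[3]]
    k,l,st,ce=cv2.connectedComponentsWithStats(m.astype('uint8'))
    i=1+st[1:,4].argmax();v,u=np.nonzero(l==i)
    P=pts(n,np.c_[u,v],d[v,u]);print(n,'red',len(v),st[i],P.mean(0),P.min(0),P.max(0))
    print(' rays z=.073',onz(n,ce[i:i+1],.073))
    rr=cv2.minAreaRect(np.float32(np.c_[u,v]));print(rr)
    v,u=np.mgrid[box[0]:box[1],box[2]:box[3]];v=v.ravel();u=u.ravel();dd=d[v,u];P=pts(n,np.c_[u,v],dd)
    k=(dd>0)&(P[:,2]>.05)&(P[:,2]<.25)
    # ransac plane near expected 35deg
    Q=P[k];best=0;rng=np.random.default_rng(0)
    for _ in range(1500):
        a=Q[rng.choice(len(Q),3,False)];nn=np.cross(a[1]-a[0],a[2]-a[0]);L=np.linalg.norm(nn)
        if L<1e-4: continue
        nn/=L;nn*=np.sign(nn[2])
        if not .77<nn[2]<.87: continue
        inl=np.abs((Q-a[0])@nn)<.003
        if inl.sum()>best: best=inl.sum();I=inl
    a=Q[I];c=a.mean(0);nn=np.linalg.svd(a-c)[2][2];nn*=np.sign(nn[2])
    yaw=np.degrees(np.arctan2(-nn[1],-nn[0]));print('plane',best,len(Q),nn,'yaw',yaw,'c',c)
    # rect on plane
    y=np.array([-np.sin(np.radians(yaw)),np.cos(np.radians(yaw)),0]);x=np.cross(y,nn)
    uvq=np.float32(np.c_[(a-c)@x,(a-c)@y]);
    print('ext',np.percentile(uvq,[.5,99.5],axis=0)); 
    vis=np.zeros(d.shape,'uint8');vis[v[k][I],u[k][I]]=255
    o=p[...,::-1].copy();o[vis>0]=(0,255,0)
    cv2.imwrite(f'pics/pl_{n}.png',cv2.resize(np.hstack([o[box[0]:box[1],box[2]:box[3]],p[...,::-1][box[0]:box[1],box[2]:box[3]]]),None,fx=3,fy=3))
E
```

```text
scene red 138 [226 211  13  19 138] [0.43090439 0.21526985 0.08058443] [0.40845933 0.19915163 0.06394256] [0.45676089 0.23695271 0.0964728 ]
 rays z=.073 [[0.43494039 0.21920478 0.073     ]]
((230.80770874023438, 220.4615478515625), (11.178619384765625, 17.84657096862793), 11.309932708740234)
plane 3760 5235 [-0.5271483  -0.22890051  0.81836375] yaw 23.471648652208607 c [0.50545089 0.24568332 0.13447831]
ext [[-0.11459687 -0.10379504]
 [ 0.08774211  0.10886318]]
top red 184 [256 214  18  21 184] [0.43662013 0.21665898 0.08291909] [0.41302401 0.19981263 0.06476533] [0.46019864 0.24130296 0.09749046]
 rays z=.073 [[0.43724996 0.21647914 0.073     ]]
((267.1000671386719, 224.70004272460938), (18.335756301879883, 16.54690170288086), 63.43495178222656)
plane 5838 7809 [-0.52564048 -0.22740167  0.81975031] yaw 23.394190146511388 c [0.50996207 0.24835003 0.13644843]
ext [[-0.11560828 -0.10623541]
 [ 0.08486121  0.10496594]]
```

View pics/pl_top.png

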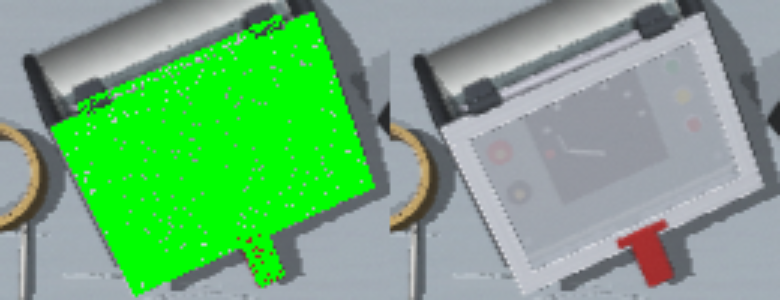

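The crop confirms the fitted plane is the cover's upper face: green fills the whole frame, and the tab is at about (655,255) in the crop. Next I'll fix the tester's origin.

```bash
python3 - <<'E'
from h import *
yaw=np.radians(23.43);xt=np.array([np.cos(yaw),np.sin(yaw),0]);yt=np.array([-xt[1],xt[0],0]);zt=np.array([0,0,1.])
n=-.5736*xt+.8192*zt; up=.8192*xt+.5736*zt
for nm,box in(('scene',(150,250,190,290)),('top',(140,240,180,310))):
    z=np.load(nm+'.npz');p,d=z['p'],z['d']
    v,u=np.mgrid[box[0]:box[1],box[2]:box[3]];v=v.ravel();u=u.ravel();dd=d[v,u];k=dd>0;v,u,dd=v[k],u[k],dd[k];P=pts(nm,np.c_[u,v],dd)
    c=np.array([.51,.248,.1363]);off=(P-c)@n;k=np.abs(off)<.006
    Q=P[k];R=red(p)[v,u][k];a=(Q-c)@up;b=(Q-c)@yt
    print(nm,'off',np.median(off[k]))
    fr=~R; 
    # left/right edges by along-bins (main plate), front edge per lateral bin
    L=[(np.max(b[fr&(abs(a-t)<.006)]),np.min(b[fr&(abs(a-t)<.006)])) for t in np.arange(-.05,.06,.02)];print('LR',np.round(L,4).tolist())
    F=[(np.min(a[abs(b-t)<.006]),np.max(a[abs(b-t)<.006])) for t in np.arange(-.08,.09,.02)];print('FB',np.round(F,4).tolist())
    t=R&(a<-.078);print('tab y',b[t].min(),b[t].max(),b[t].mean(),'a',a[R].min(),a[R].max(), 'offs',np.median(((Q-c)@n)[t]))
E
```

```text
scene off 0.0015472653352854558
LR [[0.1098, -0.106], [0.109, -0.1502], [0.109, -0.1079], [0.11, -0.1066], [0.1093, -0.1059], [0.1082, -0.1069]]
FB [[-0.0853, 0.0826], [-0.0859, 0.0829], [-0.0861, 0.0831], [-0.0859, 0.0823], [-0.1291, 0.0831], [-0.1211, 0.0835], [-0.0858, 0.0827], [-0.0859, 0.0891], [-0.0857, 0.0826]]
tab y -0.012353338333989052 0.012615315990267361 0.0009366551998232103 a -0.1268948706814906 -0.07709203082907093 offs 0.003199118467874957
top off 4.149409369487032e-05
LR [[0.106, -0.107], [0.1076, -0.1068], [0.1061, -0.1064], [0.106, -0.1067], [0.1062, -0.1071], [0.1059, -0.1067]]
FB [[-0.0839, 0.0862], [-0.0843, 0.086], [-0.0838, 0.0853], [-0.0849, 0.0852], [-0.126, 0.0853], [-0.0863, 0.0854], [-0.0837, 0.0846], [-0.0851, 0.0863], [-0.0845, 0.0872]]
tab y -0.0157071873921702 0.01895447833605703 0.00044868416621044794 a -0.12606285519435648 -0.0728561495209896 offs 0.002041043623034452
```

Call:
send_rows --jaw '[85,85,85,85,85,85,85,85,85,85]' --dp '[[0.2,-0.27,0],[0.2,-0.27,0],[0.2,-0.27,0],[0.2,-0.27,0],[0.2,-0.27,0],[0.2,-0.27,0],[0.2,-0.27,0],[0.2,-0.27,0],[0.2,-0.27,0],[0.2,-0.27,0]]' --turn '[[0,0,-1],[0,0,-1],[0,0,-1],[0,0,-1],[0,0,-1],[0,0,-1],[0,0,-1],[0,0,-1],[0,0,-1],[0,0,-1]]' --squeeze 30

```text
time: 0.93
position: [0.2554, 0.4388, 0.2495]
ee_rot: [[-0.531, 0.848, -0.001], [0.848, 0.531, -0.001], [-0.0, -0.001, -1.0]]
contact_force: [0.0, -0.2, 0.7]
width: 0.085
gripper_force: 0.0
```

Call:
send_rows --jaw '[85,85,85,85,85,85,85,85,85,85]' --dp '[[0.2,-0.27,0],[0.2,-0.27,0],[0.2,-0.27,0],[0.2,-0.27,0],[0.2,-0.27,0],[0.2,-0.27,0],[0.2,-0.27,0],[0.2,-0.27,0],[0.2,-0.27,0],[0.2,-0.27,0]]' --turn '[[0,0,-1],[0,0,-1],[0,0,-1],[0,0,-1],[0,0,-1],[0,0,-1],[0,0,-1],[0,0,-1],[0,0,-1],[0,0,-1]]'

```text
time: 1.77
position: [0.3354, 0.3309, 0.2495]
ee_rot: [[0.138, 0.99, -0.001], [0.99, -0.138, -0.0], [-0.001, -0.001, -1.0]]
contact_force: [-0.2, 0.5, 0.1]
width: 0.0849
gripper_force: 0.0
```

Call:
send_rows --jaw '[85,85,85,85,85,85,85,85,85,85]' --dp '[[0.2,-0.27,0],[0.2,-0.27,0],[0.2,-0.27,0],[0.2,-0.27,0],[0.2,-0.27,0],[0.2,-0.27,0],[0.2,-0.27,0],[0.2,-0.27,0],[0.2,-0.27,0],[0.2,-0.27,0]]' --turn '[[0,0,-1],[0,0,-1],[0,0,-1],[0,0,-1],[0,0,-1],[0,0,-1],[0,0,-1],[0,0,-1],[0,0,-1],[0,0,-1]]'

```text
time: 2.6
position: [0.4153, 0.223, 0.2496]
ee_rot: [[0.743, 0.67, -0.001], [0.67, -0.743, -0.0], [-0.001, -0.0, -1.0]]
contact_force: [1.0, -0.1, -0.3]
width: 0.0849
gripper_force: 0.0
```

Call:
send_rows --jaw '[60,60,60,60,60,60,60,60,60,60]' --dp '[[0.1,-0.1,-0.2],[0.1,-0.1,-0.3],[0.1,-0.05,-0.3],[0.05,0,-0.3],[0,0,-0.3],[0,0,-0.3],[0,0,-0.3],[0,0,-0.3],[0,0,-0.2],[0,0,0]]' --turn '[[0,0,-1],[0,0,-1],[0,0,-1],[0,0,-1],[0,0,-0.7],[0,0,0],[0,0,0],[0,0,0],[0,0,0],[0,0,0]]'

```text
time: 3.43
position: [0.4277, 0.2132, 0.1478]
ee_rot: [[0.917, 0.398, -0.004], [0.398, -0.917, -0.001], [-0.004, -0.001, -1.0]]
contact_force: [-0.8, -0.2, -0.7]
width: 0.0599
gripper_force: 0.0
```

Call:
send_rows --jaw '[60,60,60,60,60,60,60,22,22,22]' --dp '[[0,0,-0.3],[0,0,-0.3],[0,0,-0.3],[0,0,-0.3],[0,0,-0.3],[0,0,-0.3],[0,0,-0.1],[0,0,0],[0,0,0],[0,0,0]]' --turn '[[0,0,0],[0,0,0],[0,0,0],[0,0,0],[0,0,0],[0,0,0],[0,0,0],[0,0,0],[0,0,0],[0,0,0]]'

```text
time: 4.27
position: [0.4301, 0.2138, 0.075]
ee_rot: [[0.917, 0.398, 0.002], [0.398, -0.917, 0.0], [0.002, 0.0, -1.0]]
contact_force: [0.3, -0.7, 0.1]
width: 0.0243
gripper_force: 1.7
```

Call:
send_rows --jaw '[20,20,20,20,20,20,20,20,20,20]' --dp '[[0,0,0],[0,0,0],[0,0,0],[0,0,0],[0,0,0],[0,0,0],[0,0,0],[0,0,0],[0,0,0],[0,0,0]]' --turn '[[0,0,0],[0,0,0],[0,0,0],[0,0,0],[0,0,0],[0,0,0],[0,0,0],[0,0,0],[0,0,0],[0,0,0]]'

```text
time: 5.1
position: [0.4302, 0.2136, 0.0751]
ee_rot: [[0.917, 0.398, 0.002], [0.398, -0.917, -0.0], [0.002, 0.001, -1.0]]
contact_force: [-0.1, -2.7, 6.6]
width: 0.0234
gripper_force: 32.5
```

```bash
python3 - <<'E'
import numpy as np
a=np.radians(np.linspace(215,77,31));s=.188*np.cos(a);z=.188*np.sin(a)
X=np.c_[s*np.cos(np.radians(23.43)),s*np.sin(np.radians(23.43)),z]/.04
R=np.round(X,2);print(np.round(np.diff(R,axis=0),2).tolist())
E
```

```text
[[-0.19, -0.08, 0.32], [-0.16, -0.07, 0.33], [-0.14, -0.06, 0.35], [-0.11, -0.05, 0.36], [-0.09, -0.04, 0.36], [-0.06, -0.02, 0.37], [-0.03, -0.02, 0.38], [0.0, 0.0, 0.38], [0.02, 0.01, 0.37], [0.06, 0.03, 0.38], [0.08, 0.03, 0.36], [0.1, 0.05, 0.36], [0.14, 0.05, 0.35], [0.15, 0.07, 0.34], [0.18, 0.08, 0.32], [0.21, 0.09, 0.3], [0.23, 0.1, 0.29], [0.24, 0.1, 0.26], [0.27, 0.12, 0.24], [0.28, 0.12, 0.22], [0.3, 0.13, 0.19], [0.31, 0.14, 0.17], [0.32, 0.14, 0.14], [0.33, 0.14, 0.11], [0.34, 0.15, 0.08], [0.34, 0.14, 0.05], [0.35, 0.15, 0.02], [0.35, 0.15, -0.01], [0.34, 0.15, -0.04], [0.34, 0.15, -0.07]]
```

Call:
send_rows --jaw '[20,20,20,20,20,20,20,20,20,20]' --dp '[[-0.19,-0.08,0.32],[-0.16,-0.07,0.33],[-0.14,-0.06,0.35],[-0.11,-0.05,0.36],[-0.09,-0.04,0.36],[-0.06,-0.02,0.37],[-0.03,-0.02,0.38],[0,0,0.38],[0.02,0.01,0.37],[0.06,0.03,0.38]]' --turn '[[0,0,0],[0,0,0],[0,0,0],[0,0,0],[0,0,0],[0,0,0],[0,0,0],[0,0,0],[0,0,0],[0,0,0]]'

```text
time: 5.93
position: [0.4013, 0.2011, 0.2183]
ee_rot: [[0.917, 0.398, 0.001], [0.398, -0.917, -0.001], [0.0, 0.001, -1.0]]
contact_force: [4.6, -1.8, -3.4]
width: 0.0231
gripper_force: 29.5
```

Call:
send_rows --jaw '[20,20,20,20,20,20,20,20,20,20]' --dp '[[0.08,0.03,0.36],[0.1,0.05,0.36],[0.14,0.05,0.35],[0.15,0.07,0.34],[0.18,0.08,0.32],[0.21,0.09,0.3],[0.23,0.1,0.29],[0.24,0.1,0.26],[0.27,0.12,0.24],[0.28,0.12,0.22]]' --turn '[[0,0,0],[0,0,0],[0,0,0],[0,0,0],[0,0,0],[0,0,0],[0,0,0],[0,0,0],[0,0,0],[0,0,0]]'

```text
time: 6.77
position: [0.4761, 0.2335, 0.339]
ee_rot: [[0.917, 0.398, -0.003], [0.398, -0.917, -0.002], [-0.004, 0.001, -1.0]]
contact_force: [0.8, -2.1, -4.0]
width: 0.0235
gripper_force: 31.8
```

Call:
send_rows --jaw '[20,20,20,20,20,20,20,20,20,20]' --dp '[[0.3,0.13,0.19],[0.31,0.14,0.17],[0.32,0.14,0.14],[0.33,0.14,0.11],[0.34,0.15,0.08],[0.34,0.14,0.05],[0.35,0.15,0.02],[0.35,0.15,-0.01],[0.34,0.15,-0.04],[0.34,0.15,-0.07]]' --turn '[[0,0,0],[0,0,0],[0,0,0],[0,0,0],[0,0,0],[0,0,0],[0,0,0],[0,0,0],[0,0,0],[0,0,0]]'

```text
time: 7.6
position: [0.6095, 0.2912, 0.3651]
ee_rot: [[0.918, 0.398, -0.002], [0.398, -0.918, -0.002], [-0.002, 0.001, -1.0]]
contact_force: [-0.6, -3.2, 1.6]
width: 0.0237
gripper_force: 39.1
```

Call:
send_rows --jaw '[60,60,60,60,60,60,60,60,60,60]' --dp '[[0,0,0],[0,0,0],[0,0,0],[0,0,0.2],[0,0,0.4],[0,0,0.5],[0,0,0.4],[-0.2,-0.09,0.2],[-0.5,-0.2,0],[-0.8,-0.3,0]]' --turn '[[0,0,0],[0,0,0],[0,0,0],[0,0,0],[0,0,0],[0,0,0],[0,0,0],[0,0,0],[0,0,0],[0,0,0]]'

```text
time: 8.43
position: [0.5492, 0.2676, 0.4331]
ee_rot: [[0.918, 0.398, 0.001], [0.398, -0.918, 0.0], [0.001, 0.0, -1.0]]
contact_force: [0.0, -0.2, 0.2]
width: 0.0601
gripper_force: 0.0
```

Call:
send_rows --jaw '[60,60,60,60,60,60,60,60,60,60]' --dp '[[-0.9,-0.4,0],[-0.9,-0.4,0],[-0.9,-0.4,0],[-0.9,-0.4,0],[-0.6,-0.25,0],[0,0,0],[0,0,0],[0,0,0],[0,0,0],[0,0,0]]' --turn '[[0,0,0],[0,0,0],[0,0,0],[0,0,0],[0,0,0],[0,0,0],[0,0,0],[0,0,0],[0,0,0],[0,0,0]]'

```text
time: 9.27
position: [0.3818, 0.1942, 0.4328]
ee_rot: [[0.917, 0.398, -0.001], [0.398, -0.917, -0.0], [-0.001, -0.0, -1.0]]
contact_force: [-1.4, -0.1, 0.4]
width: 0.0601
gripper_force: 0.0
```

```bash
python3 - <<'E'
from h import *
s=sensors.observe();print(s['position'],s['joint_positions'])
ims=[]
for n in('scene','top','wrist'):
    p,d=read_camera(n); np.savez(f'{n}1.npz',p=p,d=d,pos=s['position'],R=s['ee_rot']);ims.append(p[...,::-1])
a=cv2.resize(ims[0][120:250,170:300],(390,390));b=cv2.resize(ims[1][120:250,180:310],(390,390))
cv2.imwrite('pics/open.png',np.hstack([a,b]));cv2.imwrite('pics/openw.png',ims[2])
E
```

```text
[0.38182576 0.19417687 0.43280736] [ 1.06981978e+01 -1.61541325e+01  9.52857047e+01  4.33915575e-03
  1.00919605e+02  7.72429359e+01]
```

View pics/open.png

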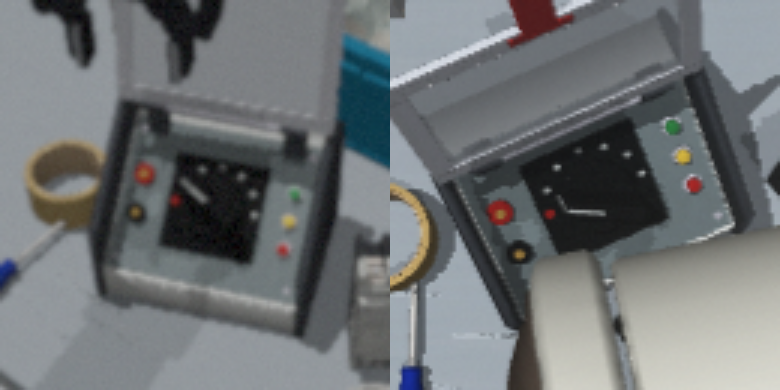

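View pics/openw.png

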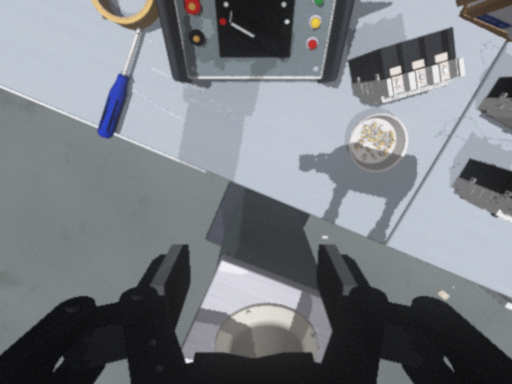

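The left crop (scene) shows the cover standing open, with the white pointer line running (180,180)–(207,203) beside the red mark at (175,200). The wrist view shows the same line from (255,37) at the centre to (232,22). That puts the pointer about one click off the stop. Next I'll measure the knob.

```bash
cat >> h.py <<'E'
yaw=np.radians(23.43);xt=np.array([np.cos(yaw),np.sin(yaw),0]);yt=np.array([-xt[1],xt[0],0]);zt=np.array([0,0,1.])
n=-.5736*xt+.8192*zt; up=.8192*xt+.5736*zt
O=np.array([.5527,.2667,0])
H=np.array([.5723,.2752,.1806])
E
python3 - <<'E'
from h import *
def world(nm,z,u,v):
    d=z['d'][v,u]
    c=calibration(nm);q=cv2.undistortPoints(np.float64(np.c_[u,v]).reshape(-1,1,2),c['intrinsics'],c['dist_coeffs']).reshape(-1,2);r=np.c_[q,np.ones(len(q))]
    if nm=='wrist':
        T=np.eye(4);T[:3,:3]=z['R'];T[:3,3]=z['pos'];W=T@c['hand_eye']
    else: W=np.linalg.inv(c['extrinsics'])
    return (r*d[:,None])@W[:3,:3].T+W[:3,3],W[:3,3],r@W[:3,:3].T
for nm,b in(('scene',(165,215,215,262)),('wrist',(0,80,190,330)),('top',(150,230,200,300))):
    z=np.load(nm+'1.npz');v,u=np.mgrid[b[0]:b[1],b[2]:b[3]];v=v.ravel();u=u.ravel();k=z['d'][v,u]>0;v,u=v[k],u[k]
    P,o,r=world(nm,z,u,v);Q=P-H;h=Q@n;a=Q@up;l=Q@yt
    ins=(a>-.155)&(a<-.01)&(abs(l)<.08)
    hist=np.histogram(h[ins],np.arange(-.07,.02,.005));print(nm,dict(zip(np.round(hist[1][:-1],3),hist[0])))
    pan=np.median(h[ins&(h<-.045)]);print('panel h',pan)
    top=ins&(abs(h-pan-.043)<.006)&(abs(l)<.05);print('wingtop',top.sum(),'h',h[top].mean()-pan,'c',a[top].mean(),l[top].mean())
    X=np.c_[l[top],a[top]]
    if len(X)>5:
        print(' minrect',cv2.minAreaRect(np.float32(X*1000)))
        w=np.linalg.svd(X-X.mean(0))[2][0];print(' dir angle cw from left',np.degrees(np.arctan2(w[1],w[0])))
        g=z['p'][v,u].astype(int).min(1);wl=top&(g>120);Y=np.c_[l[wl],a[wl]];print(' white',len(Y),Y.mean(0) if len(Y) else '')
        if len(Y)>3:w=np.linalg.svd(Y-Y.mean(0))[2][0];print(' white dir',np.degrees(np.arctan2(w[1],w[0])),np.ptp(Y@w), Y.min(0),Y.max(0))
    disc=ins&(abs(h-pan-.013)<.004);X=np.c_[l[disc],a[disc]];
    if disc.sum()>10: print(' disc',disc.sum(),cv2.minEnclosingCircle(np.float32(X*1000)),cv2.minAreaRect(np.float32(X*1000)))
E
```

```text
scene {np.float64(-0.07): np.int64(0), np.float64(-0.065): np.int64(0), np.float64(-0.06): np.int64(0), np.float64(-0.055): np.int64(64), np.float64(-0.05): np.int64(1198), np.float64(-0.045): np.int64(498), np.float64(-0.04): np.int64(139), np.float64(-0.035): np.int64(102), np.float64(-0.03): np.int64(4), np.float64(-0.025): np.int64(1), np.float64(-0.02): np.int64(4), np.float64(-0.015): np.int64(3), np.float64(-0.01): np.int64(64), np.float64(-0.005): np.int64(41), np.float64(0.0): np.int64(0), np.float64(0.005): np.int64(0), np.float64(0.01): np.int64(0)}
panel h -0.04704739120341924
wingtop 105 h 0.04171147958440753 c -0.08509701976455189 0.0015970259130089794
 minrect ((2.0832080841064453, -84.79002380371094), (64.54660034179688, 13.583553314208984), 29.52379608154297)
 dir angle cw from left -149.80408491413945
 white 0 
 disc 210 ((24.40984344482422, -79.09129333496094), 55.50548553466797) ((23.25307846069336, -86.45417785644531), (60.864219665527344, 101.86778259277344), 84.25340270996094)
wrist {np.float64(-0.07): np.int64(0), np.float64(-0.065): np.int64(0), np.float64(-0
[... 1509 characters left out ...]
loat64(-0.005): np.int64(9), np.float64(0.0): np.int64(0), np.float64(0.005): np.int64(0), np.float64(0.01): np.int64(0)}
panel h -0.04780608513309742
wingtop 154 h 0.04058929084763371 c -0.08206712753412261 -3.5647405759961105e-05
 minrect ((-0.5282402038574219, -82.2586669921875), (66.67221069335938, 15.333891868591309), 30.087249755859375)
 dir angle cw from left -150.2034279031697
 white 7 [ 0.01868628 -0.07236077]
 white dir -154.84676506565546 0.013534004174192127 [ 0.01231906 -0.07497851] [ 0.02503725 -0.06901885]
 disc 249 ((1.4231613874435425, -54.34284591674805), 84.50981140136719) ((1.4382781982421875, -67.28672790527344), (92.84500122070312, 155.2924041748047), 89.84257507324219)
```

Call:
send_rows --jaw '[60,60,60,60,60,60,60,60,60,60]' --dp '[[0,0,-0.2],[0.1,0.04,-0.2],[0.1,0.04,-0.2],[0.1,0.04,-0.2],[0.1,0.04,-0.2],[0.1,0.04,-0.2],[0.1,0.04,-0.2],[0.1,0.04,-0.2],[0.1,0.04,-0.2],[0.1,0.04,-0.2]]' --turn '[[0.387,-0.892,0],[0.387,-0.892,0],[0.387,-0.892,0],[0.387,-0.892,0],[0.387,-0.892,0],[0.387,-0.892,0],[0.387,-0.892,0],[0.387,-0.892,0],[0.387,-0.892,0],[0,0,0]]'

```text
time: 10.25
position: [0.4164, 0.2082, 0.3512]
ee_rot: [[0.752, 0.398, 0.526], [0.325, -0.918, 0.228], [0.573, -0.001, -0.819]]
contact_force: [-0.5, 0.6, 0.4]
width: 0.0599
gripper_force: 0.0
```

Call:
send_rows --jaw '[60,60,60,60,60,60,60,60,60,60]' --dp '[[0.1,0.04,-0.35],[0.1,0.04,-0.35],[0.1,0.04,-0.35],[0.1,0.04,-0.35],[0.1,0.04,-0.35],[0.1,0.04,-0.35],[0.1,0.04,-0.35],[0.1,0.04,-0.35],[0.1,0.04,-0.35],[0.1,0.04,-0.35]]' --turn '[[-0.526,-0.228,0.819],[-0.526,-0.228,0.819],[-0.526,-0.228,0.819],[-0.526,-0.228,0.819],[-0.526,-0.228,0.819],[-0.526,-0.228,0.819],[-0.526,-0.228,0.819],[-0.526,-0.228,0.819],[-0.526,-0.228,0.819],[-0.526,-0.228,0.819]]'

```text
time: 11.08
position: [0.4579, 0.2248, 0.2124]
ee_rot: [[0.318, 0.79, 0.524], [0.841, -0.49, 0.228], [0.437, 0.369, -0.82]]
contact_force: [0.2, 0.8, 0.0]
width: 0.0601
gripper_force: 0.0
```

Call:
send_rows --jaw '[60,60,60,60,60,60,60,60,60,60]' --dp '[[0,0,0],[0,0,0],[0,0,0],[0,0,0],[0,0,0],[0,0,0],[0,0,0],[0,0,0],[0,0,0],[0,0,0]]' --turn '[[-0.526,-0.228,0.819],[-0.526,-0.228,0.819],[-0.526,-0.228,0.819],[-0.526,-0.228,0.819],[-0.526,-0.228,0.819],[0,0,0],[0,0,0],[0,0,0],[0,0,0],[0,0,0]]'

```text
time: 11.92
position: [0.4573, 0.2245, 0.2132]
ee_rot: [[0.032, 0.85, 0.526], [0.957, -0.177, 0.228], [0.287, 0.496, -0.819]]
contact_force: [0.4, 0.0, 0.3]
width: 0.0599
gripper_force: 0.0
```

```bash
cat > st.py <<'E'
from h import *
G=H+up*-.083+yt*.001+n*-.012
def rep():
    s=sensors.observe();R=s['ee_rot'];d=s['position']-G
    print('t',s['time'],'pos',s['position'].round(4),'J',np.round(s['joint_positions'],1))
    # theta for tool: y=-yt at 90
    y=R[:,1];print('theta',90+np.degrees(np.arctan2(y@up,-(y@yt))) ,'tilt err',np.degrees(np.arccos(min(1,-R[:,2]@n))),'off up,yt,n mm',np.round(np.array([d@up,d@yt,d@n])*1000,1))
    R0=np.c_[np.cross(yr:=0,0)] if 0 else None
    print('F n,up,yt',np.round([s['contact_force']@q for q in(n,up,yt)],1),'tz',s['ft_torque']@-n,'w',s['width'],s['gripper_force'])
    return s
E
python3 - <<'E'
from st import *
s=rep();print(G, s['ee_rot'].round(3),n)
p,d=read_camera('wrist');np.savez('wrist2.npz',p=p,d=d,pos=s['position'],R=s['ee_rot'])
cv2.imwrite('pics/w2.png',p[...,::-1])
E
```

```text
t 11.9167 pos [0.4573 0.2245 0.2132] J [  7.1 -23.9 131.5  14.7  39.5   5.1]
theta 149.95998057529022 tilt err 0.0 off up,yt,n mm [ -1.3  -1.8 110.7]
F n,up,yt [ 0.   0.5 -0.1] tz 0.009644070549924484 w 0.05992764394108026 0.0
[0.51583073 0.25181832 0.1231608 ] [[ 0.032  0.85   0.526]
 [ 0.957 -0.177  0.228]
 [ 0.287  0.496 -0.819]] [-0.5263047  -0.22807963  0.8192    ]
```

View pics/w2.png

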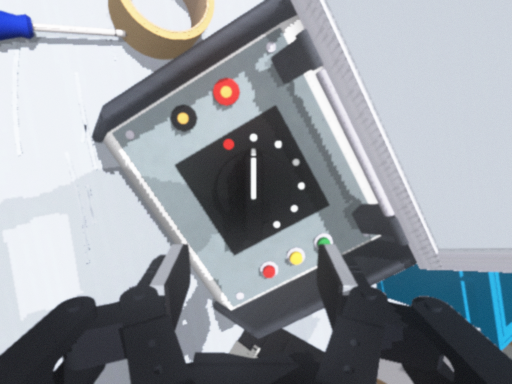

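The wrist view shows the wing vertical at column 253, running about rows 148–235. It lies midway between the fingers, and its pointer is one dot past the red mark. I'll measure the axis once more from this close view.

```bash
sed -i "s/90+np.degrees/90-np.degrees/; /R0=/d" st.py; python3 - <<'E'
from st import *
z=np.load('wrist2.npz');v,u=np.mgrid[100:260:1,170:340];v=v.ravel();u=u.ravel()
P=pts('wrist',np.c_[u,v],z['d'][v,u]);Q=P-H;h=Q@n;a=Q@up;l=Q@yt
pan=np.median(h[(h<-.04)&(h>-.055)]);t=(abs(h-pan-.043)<.006)&(abs(l)<.05)&(a<-.04)&(a>-.13)
print(pan,h[t].mean()-pan,cv2.minAreaRect(np.float32(np.c_[l[t],a[t]]*1000)))
dsc=(abs(h-pan-.013)<.003)&(np.hypot(l,a+.083)<.038);print(cv2.minEnclosingCircle(np.float32(np.c_[l[dsc],a[dsc]]*1000)))
rep()
E
```

```text
-0.04673077341682007 0.0408181181078505 ((3.0197486877441406, -82.906494140625), (65.31734466552734, 13.865782737731934), 30.498775482177734)
((3.5576539039611816, -82.35074615478516), 31.956092834472656)
t 11.9667 pos [0.4573 0.2244 0.2132] J [  7.1 -23.9 131.5  14.7  39.5   5.1]
theta 30.029939339789337 tilt err 0.0 off up,yt,n mm [ -1.3  -1.9 110.8]
F n,up,yt [-1.  -0.2 -0.2] tz -0.02620262899953254 w 0.0600190550744021 0.0
```

Call:
send_rows --jaw '[60,60,60,60,60,60,60,60,60,60]' --dp '[[0.16,0.077,-0.248],[0.16,0.077,-0.248],[0.16,0.077,-0.248],[0.16,0.077,-0.248],[0.16,0.077,-0.248],[0.16,0.077,-0.248],[0.16,0.077,-0.248],[0.16,0.077,-0.248],[0.16,0.077,-0.248],[0,0,0]]' --turn '[[0,0,0],[0,0,0],[0,0,0],[0,0,0],[0,0,0],[0,0,0],[0,0,0],[0,0,0],[0,0,0],[0,0,0]]'

```text
time: 12.8
position: [0.5144, 0.2521, 0.1219]
ee_rot: [[0.033, 0.852, 0.523], [0.958, -0.177, 0.228], [0.287, 0.494, -0.821]]
contact_force: [-1.0, -0.0, 0.7]
width: 0.0599
gripper_force: 0.0
```

Call:
send_rows --jaw '[40,25,10,10,10,10,10,10,10,10]' --dp '[[0,0,0],[0,0,0],[0,0,0],[0,0,0],[0,0,0],[0,0,0],[0,0,0],[0,0,0],[0,0,0],[0,0,0]]' --turn '[[0,0,0],[0,0,0],[0,0,0],[0,0,0],[0,0,0],[0,0,0],[0,0,0],[0,0,0],[0,0,0],[0,0,0]]' --squeeze 50

```text
time: 13.63
position: [0.5151, 0.2522, 0.1242]
ee_rot: [[0.031, 0.85, 0.526], [0.957, -0.177, 0.229], [0.287, 0.497, -0.819]]
contact_force: [-2.4, 0.6, 2.7]
width: 0.0132
gripper_force: 53.3
```

```bash
python3 -c "
from st import *
rep()"
```

```text
t 13.6333 pos [0.5151 0.2522 0.1242] J [ 10.1  -2.5 125.7  19.3  23.7   1.3]
theta 29.998482828301498 tilt err 0.0 off up,yt,n mm [0.2 0.7 1.2]
F n,up,yt [ 3.4 -0.1  1.5] tz 0.05531895125165773 w 0.013210571886891625 53.31439554691315
```

Call:
send_rows --jaw '[10,10,10,10,10,10,10,10,10,10]' --dp '[[0.026,0.011,-0.041],[0.026,0.011,-0.041],[0.026,0.011,-0.041],[0.013,0.006,-0.02],[0,0,0],[0,0,0],[0,0,0],[0,0,0],[0,0,0],[0,0,0]]' --turn '[[0,0,0],[0,0,0],[0,0,0],[0,0,0],[0,0,0],[0,0,0],[0,0,0],[0,0,0],[0,0,0],[0,0,0]]'

```text
time: 14.47
position: [0.5181, 0.2539, 0.1202]
ee_rot: [[0.029, 0.85, 0.525], [0.958, -0.174, 0.229], [0.287, 0.497, -0.819]]
contact_force: [-39.7, -18.1, 42.4]
width: 0.0128
gripper_force: 61.9
```

```bash
python3 -c "
from st import *
rep()"
```

```text
t 14.4667 pos [0.5181 0.2539 0.1202] J [ 10.2  -1.4 125.3  19.7  23.2   0.8]
theta 29.86472653753654 tilt err 0.0 off up,yt,n mm [ 0.7  1.  -4.1]
F n,up,yt [ 59.8 -11.4  -0.8] tz 0.030682766591781263 w 0.012796274833536403 61.92361235618591
```

Call:
send_rows --jaw '[10,10,10,10,10,10,10,10,10,10]' --dp '[[-0.016,-0.007,0.025],[0,0,0],[0,0,0],[0,0,0],[0,0,0],[0,0,0],[0,0,0],[0,0,0],[0,0,0],[0,0,0]]' --turn '[[0,0,0],[0,0,0],[-0.263,-0.114,0.41],[-0.263,-0.114,0.41],[-0.263,-0.114,0.41],[-0.263,-0.114,0.41],[-0.263,-0.114,0.41],[-0.263,-0.114,0.41],[-0.263,-0.114,0.41],[0,0,0]]'

```text
time: 15.3
position: [0.5173, 0.2538, 0.12]
ee_rot: [[-0.178, 0.832, 0.525], [0.971, 0.063, 0.229], [0.158, 0.55, -0.82]]
contact_force: [-22.8, -7.9, 24.2]
width: 0.0129
gripper_force: 58.1
```

```bash
python3 -c "
from st import *
rep()"
```

```text
t 15.3 pos [0.5173 0.2538 0.12  ] J [ 10.2  -1.5 125.3  19.7  23.2 -13.2]
theta 15.842903642607766 tilt err 0.0 off up,yt,n mm [-0.1  1.3 -3.8]
F n,up,yt [33.6 -5.8  1.8] tz -0.009544061718826713 w 0.012878063985917388 58.06530475616455
```

Call:
send_rows --jaw '[10,10,10,10,10,10,10,10,10,10]' --dp '[[0,0,0],[0,0,0],[0,0,0],[0,0,0],[0,0,0],[0,0,0],[0,0,0],[0,0,0],[0,0,0],[0,0,0]]' --turn '[[-0.263,-0.114,0.41],[-0.263,-0.114,0.41],[-0.263,-0.114,0.41],[-0.263,-0.114,0.41],[-0.263,-0.114,0.41],[-0.263,-0.114,0.41],[-0.263,-0.114,0.41],[-0.263,-0.114,0.41],[-0.263,-0.114,0.41],[0,0,0]]'

```text
time: 16.13
position: [0.5168, 0.2537, 0.1196]
ee_rot: [[-0.426, 0.738, 0.523], [0.905, 0.359, 0.23], [-0.019, 0.571, -0.821]]
contact_force: [-27.7, -9.8, 25.7]
width: 0.013
gripper_force: 58.9
```

```bash
python3 -c "
from st import *
rep()"
```

```text
t 16.1333 pos [0.5168 0.2537 0.1196] J [ 10.2  -1.5 125.4  19.7  23.3 -31.2]
theta -2.077622378537228 tilt err 0.0 off up,yt,n mm [-0.7  1.4 -3.9]
F n,up,yt [37.9 -9.2  2. ] tz 0.34190799580219705 w 0.01302041095866327 58.94947528839111
```

Call:
send_rows --jaw '[10,10,10,10,10,10,10,10,10,10]' --dp '[[0,0,0],[0,0,0],[0,0,0],[0,0,0],[0,0,0],[0,0,0],[0,0,0],[0,0,0],[0,0,0],[0,0,0]]' --turn '[[-0.263,-0.114,0.41],[0,0,0],[0,0,0],[0,0,0],[0,0,0],[0,0,0],[0,0,0],[0,0,0],[0,0,0],[0,0,0]]'

```text
time: 16.97
position: [0.5168, 0.2537, 0.1196]
ee_rot: [[-0.449, 0.724, 0.523], [0.893, 0.387, 0.23], [-0.036, 0.571, -0.82]]
contact_force: [-27.6, -9.6, 26.6]
width: 0.0128
gripper_force: 63.0
```

```bash
python3 -c "
from st import *
s=rep()
p,d=read_camera('wrist');cv2.imwrite('pics/w3.png',p[...,::-1])
p,d=read_camera('scene');cv2.imwrite('pics/s3.png',p[...,::-1])"
```

```text
t 16.9667 pos [0.5168 0.2537 0.1196] J [ 10.2  -1.5 125.4  19.7  23.3 -33. ]
theta -3.8624732805884037 tilt err 0.0 off up,yt,n mm [-0.7  1.4 -3.9]
F n,up,yt [38.5 -8.6  2.1] tz 0.9814591565461769 w 0.012794765214795814 63.01977753639221
```

View pics/w3.png

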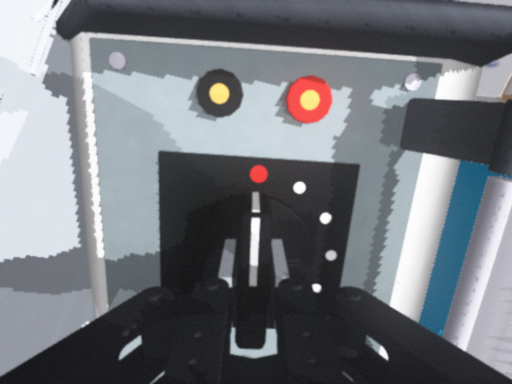

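The wrist view shows the pointer line (255,200) in line with the red mark (258,174), and the wrench reads 0.98 N m, so the knob is on the end stop. Now clockwise: −4° to 120°.

Call:
send_rows --jaw '[10,10,10,10,10,10,10,10,10,10]' --dp '[[0,0,0],[0,0,0],[0,0,0],[0,0,0],[0,0,0],[0,0,0],[0,0,0],[0,0,0],[0,0,0],[0,0,0]]' --turn '[[0.526,0.228,-0.819],[0.526,0.228,-0.819],[0.526,0.228,-0.819],[0.526,0.228,-0.819],[0.526,0.228,-0.819],[0.526,0.228,-0.819],[0.526,0.228,-0.819],[0.526,0.228,-0.819],[0.526,0.228,-0.819],[0,0,0]]'

```text
time: 17.9
position: [0.5177, 0.2537, 0.1202]
ee_rot: [[0.06, 0.849, 0.526], [0.951, -0.21, 0.229], [0.305, 0.486, -0.819]]
contact_force: [-18.9, -7.1, 21.9]
width: 0.013
gripper_force: 57.8
```

```bash
python3 -c "
from st import *
rep()"
```

```text
t 17.9 pos [0.5177 0.2537 0.1202] J [ 10.2  -1.5 125.3  19.7  23.1   2.9]
theta 31.979687555349848 tilt err 0.0 off up,yt,n mm [ 0.4  0.9 -3.8]
F n,up,yt [29.5 -4.   1. ] tz -0.39215603697694007 w 0.012972322699181025 57.84334123134613
```

Call:
send_rows --jaw '[10,10,10,10,10,10,10,10,10,10]' --dp '[[-0.02,-0.009,0.031],[-0.02,-0.009,0.031],[-0.02,-0.009,0.031],[0,0,0],[0,0,0],[0,0,0],[0,0,0],[0,0,0],[0,0,0],[0,0,0]]' --turn '[[0.526,0.228,-0.819],[0.526,0.228,-0.819],[0.526,0.228,-0.819],[0.526,0.228,-0.819],[0.526,0.228,-0.819],[0.526,0.228,-0.819],[0.526,0.228,-0.819],[0.526,0.228,-0.819],[0.526,0.228,-0.819],[0.526,0.228,-0.819]]'

```text
time: 18.73
position: [0.5168, 0.2521, 0.1238]
ee_rot: [[0.592, 0.608, 0.529], [0.591, -0.773, 0.228], [0.548, 0.178, -0.818]]
contact_force: [-0.5, -3.1, 3.0]
width: 0.013
gripper_force: 53.9
```

Call:
send_rows --jaw '[10,10,10,10,10,10,10,10,10,10]' --dp '[[0,0,0],[0,0,0],[0,0,0],[0,0,0],[0,0,0],[0,0,0],[0,0,0],[0,0,0],[0,0,0],[0,0,0]]' --turn '[[0.526,0.228,-0.819],[0.526,0.228,-0.819],[0.526,0.228,-0.819],[0.526,0.228,-0.819],[0.526,0.228,-0.819],[0.526,0.228,-0.819],[0.526,0.228,-0.819],[0.526,0.228,-0.819],[0.526,0.228,-0.819],[0,0,0]]'

```text
time: 19.57
position: [0.5174, 0.251, 0.1237]
ee_rot: [[0.836, 0.143, 0.53], [0.023, -0.974, 0.226], [0.549, -0.177, -0.817]]
contact_force: [0.4, -8.0, 3.0]
width: 0.013
gripper_force: 54.0
```

```bash
python3 -c "
from st import *
rep()"
```

```text
t 19.5667 pos [0.5174 0.251  0.1237] J [ 10.   -2.2 125.6  19.3  23.3  79.3]
theta 108.11893724187233 tilt err 0.0 off up,yt,n mm [ 1.2 -1.4 -0.2]
F n,up,yt [ 4.1 -0.6 -7.5] tz 0.03105783565730935 w 0.013006624767447085 54.00704026222229
```

Twelve degrees remain to reach 120°.

Call:
send_rows --jaw '[10,10,10,10,10,10,10,10,10,10]' --dp '[[0,0,0],[0,0,0],[0,0,0],[0,0,0],[0,0,0],[0,0,0],[0,0,0],[0,0,0],[0,0,0],[0,0,0]]' --turn '[[0.263,0.114,-0.41],[0.263,0.114,-0.41],[0.263,0.114,-0.41],[0.263,0.114,-0.41],[0.263,0.114,-0.41],[0.263,0.114,-0.41],[0,0,0],[0,0,0],[0,0,0],[0,0,0]]'

```text
time: 20.4
position: [0.5175, 0.2507, 0.1236]
ee_rot: [[0.847, -0.032, 0.531], [-0.177, -0.958, 0.225], [0.501, -0.285, -0.817]]
contact_force: [2.1, -10.3, 1.8]
width: 0.0128
gripper_force: 53.9
```

```bash
python3 -c "
from st import *
rep()"
```

```text
t 20.4 pos [0.5175 0.2507 0.1236] J [ 10.   -2.2 125.6  19.2  23.3  91.2]
theta 119.94579295060662 tilt err 0.0 off up,yt,n mm [ 1.1 -1.7 -0.2]
F n,up,yt [  2.7  -0.8 -10.3] tz 0.04149410555537336 w 0.012835864635527286 53.930697441101074
```

Call:
send_rows --jaw '[60,60,60,60,60,60,60,60,60,60]' --dp '[[0,0,0],[0,0,0],[0,0,0],[0,0,0],[-0.2,-0.09,0.33],[-0.3,-0.13,0.46],[-0.3,-0.13,0.46],[-0.3,-0.13,0.46],[-0.3,-0.13,0.46],[0,0,0]]' --turn '[[0,0,0],[0,0,0],[0,0,0],[0,0,0],[0,0,0],[0,0,0],[0,0,0],[0,0,0],[0,0,0],[0,0,0]]'

```text
time: 21.23
position: [0.4602, 0.2282, 0.2141]
ee_rot: [[0.846, -0.028, 0.532], [-0.176, -0.957, 0.229], [0.503, -0.288, -0.815]]
contact_force: [1.2, -0.0, -0.0]
width: 0.06
gripper_force: 0.0
```

```bash
python3 - <<'E'
from st import *
s=rep();p,d=read_camera('wrist');cv2.imwrite('pics/w4.png',p[...,::-1])
v,u=np.mgrid[60:300:1,130:380];v=v.ravel();u=u.ravel()
P=pts('wrist',np.c_[u,v],d[v,u]);Q=P-H;h=Q@n;a=Q@up;l=Q@yt
t=(abs(h+.004)<.005)&(abs(l)<.05)&(a<-.04)&(a>-.13)
print(h[t].mean(),cv2.minAreaRect(np.float32(np.c_[l[t],a[t]]*1000)))
w=t&(p[v,u].min(1)>120);Y=np.c_[l[w],a[w]];m=Y.mean(0)-[.002,-.083];print(len(Y),Y.mean(0),'theta',np.degrees(np.arctan2(m[1],m[0])))
E
```

```text
t 21.2333 pos [0.4602 0.2282 0.2141] J [  7.7 -23.4 131.2  14.5  38.7  95.5]
theta 119.876507106798 tilt err 0.0 off up,yt,n mm [  2.6   0.4 109.2]
F n,up,yt [-0.6  0.8 -0.5] tz -0.044754611931418754 w 0.06000258879678641 0.0
-0.007250417773094394 ((1.2816705703735352, -84.0665512084961), (13.562769889831543, 65.19210052490234), 30.146713256835938)
239 [-0.00632069 -0.07032887] theta 123.29151621671743
```

View pics/w4.png

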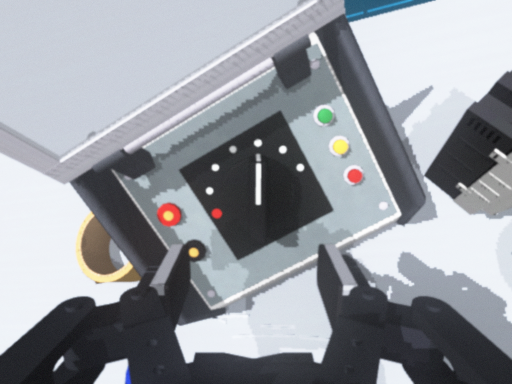

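The wrist view shows the red mark at (217,214), then dots at (210,190), (215,168), (233,149) and (258,143). The pointer line at column 258 aims at the fourth dot. Selector done, so next is closing the cover.

Call:
send_rows --jaw '[60,60,60,60,60,60,60,60,60,60]' --dp '[[0,0,0.55],[0,0,0.55],[0,0,0.55],[0,0,0.55],[0,0,0.55],[0,0,0.55],[0,0,0.55],[0,0,0.55],[0,0,0.55],[0,0,0.55]]' --turn '[[-0.526,-0.228,0.819],[-0.526,-0.228,0.819],[-0.526,-0.228,0.819],[-0.526,-0.228,0.819],[-0.526,-0.228,0.819],[-0.526,-0.228,0.819],[-0.526,-0.228,0.819],[-0.263,-0.114,0.41],[0,0,0],[0,0,0]]'

```text
time: 22.12
position: [0.4598, 0.2282, 0.429]
ee_rot: [[0.752, 0.399, 0.524], [0.327, -0.917, 0.228], [0.572, -0.001, -0.82]]
contact_force: [0.6, 0.3, -0.1]
width: 0.0596
gripper_force: 0.0
```

Call:
send_rows --jaw '[60,60,60,60,60,60,60,60,60,60]' --dp '[[0,0,0.1],[0,0,0.1],[0.2,0.09,0],[0.5,0.21,0],[0.5,0.21,0],[0.5,0.21,0],[0.5,0.21,0],[0.5,0.21,0],[0.5,0.21,0],[0.5,0.21,0]]' --turn '[[-0.387,0.892,0],[-0.387,0.892,0],[-0.387,0.892,0],[-0.387,0.892,0],[-0.387,0.892,0],[-0.387,0.892,0],[-0.387,0.892,0],[-0.387,0.892,0],[-0.387,0.892,0],[0,0,0]]'

```text
time: 22.95
position: [0.6098, 0.2915, 0.4328]
ee_rot: [[0.917, 0.399, -0.007], [0.399, -0.917, -0.002], [-0.008, -0.001, -1.0]]
contact_force: [0.7, 1.0, -0.4]
width: 0.0595
gripper_force: 0.0
```

```bash
python3 - <<'E'
from st import *
s=rep();print(s['ee_rot'].round(3))
for nm in('scene','top'):
    p,d=read_camera(nm)
    m=red(p);m[:, :180]=0;m[:,330:]=0;m[:60]=0;m[250:]=0;v,u=np.nonzero(m&(d>0));P=pts(nm,np.c_[u,v],d[v,u]);k=P[:,2]>.28
    Q=P[k]-H;print(nm,k.sum(),'along xt',np.percentile(Q@xt,[5,50,95]),'yt',(Q@yt).mean(),'z',np.percentile(P[k,2],[2,50,98]))
E
```

```text
t 22.95 pos [0.6098 0.2915 0.4328] J [ 15.3  22.9  54.5  -0.  103.   81.8]
theta 89.97226164440002 tilt err 35.42641723001063 off up,yt,n mm [261.2  -1.  195.2]
F n,up,yt [-0.9  0.6  0.6] tz -0.04912087233392328 w 0.05954213653116528 0.0
[[ 0.917  0.399 -0.007]
 [ 0.399 -0.917 -0.002]
 [-0.008 -0.001 -1.   ]]
scene 81 along xt [0.02383218 0.02719868 0.03143062] yt 6.998853061141606e-05 z [0.35429846 0.37067451 0.38381514]Traceback (most recent call last):
  File "<stdin>", line 5, in <module>
  File "h.py", line 12, in pts
    W,r=cast(n,uv); return (r*np.ravel(dep)[:,None])@W[:3,:3].T+W[:3,3]
        ~~~~^^^^^^
  File "h.py", line 8, in cast
    q=cv2.undistortPoints(np.float64(uv).reshape(-1,1,2),K,D).reshape(-1,2)
      ~~~~~~~~~~~~~~~~~~~^^^^^^^^^^^^^^^^^^^^^^^^^^^^^^^^^^^^
cv2.error: OpenCV(4.12.0) /io/opencv/modules/calib3d/src/undistort.dispatch.cpp:347: error: (-215:Assertion failed) CV_IS_MAT(_src) && CV_IS_MAT(_dst) && (_src->rows == 1 || _src->cols == 1) && (_dst->rows == 1 || _dst->cols == 1) && _src->cols + _src->rows - 1 == _dst->rows + _dst->cols - 1 && (CV_MAT_TYPE(_src->type) == CV_32FC2 || CV_MAT_TYPE(_src->type) == CV_64FC2) && (CV_MAT_TYPE(_dst->type) == CV_32FC2 || CV_MAT_TYPE(_dst->type) == CV_64FC2) in function 'cvUndistortPointsInternal'
```

Call:
send_rows --jaw '[60,60,60,60,60,60,40,20,20,20]' --dp '[[-0.02,-0.01,-0.3],[-0.02,-0.01,-0.3],[-0.02,-0.01,-0.3],[-0.02,-0.01,-0.3],[0,0,-0.3],[0,0,-0.17],[0,0,0],[0,0,0],[0,0,0],[0,0,0]]' --turn '[[0,0,0],[0,0,0],[0,0,0],[0,0,0],[0,0,0],[0,0,0],[0,0,0],[0,0,0],[0,0,0],[0,0,0]]' --squeeze 30

```text
time: 23.88
position: [0.6045, 0.2889, 0.3719]
ee_rot: [[0.917, 0.398, 0.002], [0.398, -0.917, 0.001], [0.002, -0.0, -1.0]]
contact_force: [-0.0, 1.3, 0.0]
width: 0.0235
gripper_force: 31.7
```

Call:
send_rows --jaw '[20,20,20,20,20,20,20,20,20,20]' --dp '[[0,0,0],[0,0,0],[0,0,0],[0,0,0],[0,0,0],[0,0,0],[0,0,0],[0,0,0],[0,0,0],[0,0,0]]' --turn '[[0,0,0],[0,0,0],[0,0,0],[0,0,0],[0,0,0],[0,0,0],[0,0,0],[0,0,0],[0,0,0],[0,0,0]]'

```text
time: 24.72
position: [0.6045, 0.2889, 0.3718]
ee_rot: [[0.917, 0.398, 0.002], [0.398, -0.917, 0.001], [0.002, -0.0, -1.0]]
contact_force: [-0.1, 1.2, 5.5]
width: 0.023
gripper_force: 32.2
```

```bash
python3 - <<'E'
from st import *
s=rep();q=s['position']-H;sx,z=q@xt,q[2];r=np.hypot(sx,z);A=np.degrees(np.arctan2(z,sx));print(r,A)
a=np.radians(np.linspace(A,215,31));X=r*np.c_[np.cos(a)*xt[0],np.cos(a)*xt[1],np.sin(a)]/.04
print(np.round(np.diff(np.round(X,2),axis=0),2).tolist())
E
```

```text
t 24.7167 pos [0.6045 0.2889 0.3718] J [15.2 20.9 63.9  0.  95.1 81.8]
theta 89.96158398126018 tilt err 34.88061629490566 off up,yt,n mm [221.4  -1.2 148.6]
F n,up,yt [4.3 3.4 1.1] tz 0.12386406658518806 w 0.023021082824811617 32.15823948383331
0.19439331599274728 79.62825984668774
[[-0.34, -0.15, 0.05], [-0.36, -0.15, 0.03], [-0.35, -0.16, -0.01], [-0.35, -0.15, -0.03], [-0.34, -0.15, -0.07], [-0.34, -0.15, -0.1], [-0.33, -0.14, -0.12], [-0.33, -0.14, -0.15], [-0.31, -0.13, -0.18], [-0.29, -0.13, -0.21], [-0.28, -0.12, -0.23], [-0.27, -0.12, -0.25], [-0.24, -0.1, -0.28], [-0.22, -0.1, -0.29], [-0.2, -0.09, -0.32], [-0.18, -0.07, -0.33], [-0.15, -0.07, -0.34], [-0.13, -0.06, -0.36], [-0.1, -0.04, -0.36], [-0.08, -0.03, -0.38], [-0.05, -0.02, -0.37], [-0.02, -0.01, -0.39], [0.01, 0.0, -0.38], [0.03, 0.02, -0.38], [0.07, 0.02, -0.38], [0.08, 0.04, -0.37], [0.12, 0.05, -0.36], [0.14, 0.06, -0.35], [0.17, 0.07, -0.34], [0.19, 0.09, -0.32]]
```

Call:
send_rows --jaw '[20,20,20,20,20,20,20,20,20,20]' --dp '[[-0.34,-0.15,0.05],[-0.36,-0.15,0.03],[-0.35,-0.16,-0.01],[-0.35,-0.15,-0.03],[-0.34,-0.15,-0.07],[-0.34,-0.15,-0.1],[-0.33,-0.14,-0.12],[-0.33,-0.14,-0.15],[-0.31,-0.13,-0.18],[-0.29,-0.13,-0.21]]' --turn '[[0,0,0],[0,0,0],[0,0,0],[0,0,0],[0,0,0],[0,0,0],[0,0,0],[0,0,0],[0,0,0],[0,0,0]]'

```text
time: 25.55
position: [0.4704, 0.2309, 0.3403]
ee_rot: [[0.917, 0.398, 0.003], [0.398, -0.917, 0.001], [0.003, -0.0, -1.0]]
contact_force: [-1.8, 1.6, 6.1]
width: 0.0235
gripper_force: 33.9
```

Call:
send_rows --jaw '[20,20,20,20,20,20,20,20,20,20]' --dp '[[-0.28,-0.12,-0.23],[-0.27,-0.12,-0.25],[-0.24,-0.1,-0.28],[-0.22,-0.1,-0.29],[-0.2,-0.09,-0.32],[-0.18,-0.07,-0.33],[-0.15,-0.07,-0.34],[-0.13,-0.06,-0.36],[-0.1,-0.04,-0.36],[-0.08,-0.03,-0.38]]' --turn '[[0,0,0],[0,0,0],[0,0,0],[0,0,0],[0,0,0],[0,0,0],[0,0,0],[0,0,0],[0,0,0],[0,0,0]]'

```text
time: 26.38
position: [0.3958, 0.1986, 0.2128]
ee_rot: [[0.917, 0.398, -0.001], [0.398, -0.917, 0.0], [-0.001, -0.0, -1.0]]
contact_force: [-0.2, 1.2, 0.8]
width: 0.0231
gripper_force: 31.6
```

Call:
send_rows --jaw '[20,20,20,20,20,20,20,20,20,20]' --dp '[[-0.05,-0.02,-0.37],[-0.02,-0.01,-0.39],[0.01,0,-0.38],[0.03,0.02,-0.38],[0.07,0.02,-0.38],[0.08,0.04,-0.37],[0.12,0.05,-0.36],[0.14,0.06,-0.35],[0.16,0.07,-0.31],[0,0,0]]' --turn '[[0,0,0],[0,0,0],[0,0,0],[0,0,0],[0,0,0],[0,0,0],[0,0,0],[0,0,0],[0,0,0],[0,0,0]]'

```text
time: 27.22
position: [0.4175, 0.208, 0.0798]
ee_rot: [[0.917, 0.398, -0.003], [0.398, -0.917, 0.0], [-0.002, -0.001, -1.0]]
contact_force: [-1.9, 2.3, -1.0]
width: 0.0231
gripper_force: 34.0
```

```bash
python3 - <<'E'
from st import *
s=rep();q=s['position']-H;sx,z=q@xt,q[2];r=np.hypot(sx,z);A=np.degrees(np.arctan2(z,sx))%360;print(r,A)
E
```

```text
t 27.2167 pos [0.4175 0.208  0.0798] J [ 11.6   5.4 116.6   0.   58.2  78.1]
theta 90.02101944165865 tilt err 35.135806078357064 off up,yt,n mm [-113.1   -1.1   26.2]
F n,up,yt [-0.4 -1.3  2.9] tz 0.1204523484653673 w 0.0231357862350904 33.99280786514282
0.19659622629387508 210.84596364505148
```

Call:
send_rows --jaw '[20,20,20,20,20,20,20,20,20,20]' --dp '[[0.04,0.018,-0.07],[0.04,0.018,-0.07],[0.04,0.018,-0.07],[0.04,0.018,-0.07],[0.02,0.009,-0.035],[0.01,0.005,-0.02],[0.01,0.005,-0.02],[0,0,0],[0,0,0],[0,0,0]]' --turn '[[0,0,0],[0,0,0],[0,0,0],[0,0,0],[0,0,0],[0,0,0],[0,0,0],[0,0,0],[0,0,0],[0,0,0]]'

```text
time: 28.05
position: [0.4251, 0.2113, 0.0673]
ee_rot: [[0.917, 0.398, -0.002], [0.398, -0.917, -0.001], [-0.002, -0.0, -1.0]]
contact_force: [-5.5, -0.4, -2.3]
width: 0.0232
gripper_force: 34.8
```

```bash
python3 - <<'E'
from st import *
s=rep();q=s['position']-H;sx,z=q@xt,q[2];r=np.hypot(sx,z);A=np.degrees(np.arctan2(z,sx))%360;print(r,A)
E
```

```text
t 28.05 pos [0.4251 0.2113 0.0673] J [ 11.8   7.9 115.5  -0.   56.7  78.3]
theta 89.96910156260202 tilt err 35.118102571900714 off up,yt,n mm [-113.5   -1.1   11.3]
F n,up,yt [ 1.1 -5.6  1.9] tz 0.18183297981704533 w 0.02315704438326508 34.80901122093201
0.19645536046159073 215.20578300261153
```

Call:
send_rows --jaw '[20,20,20,20,20,20,20,20,20,20]' --dp '[[0.01,0.005,-0.017],[0.01,0.005,-0.017],[0.01,0.005,-0.017],[0.01,0.005,-0.017],[0,0,0],[0,0,0],[0,0,0],[0,0,0],[0,0,0],[0,0,0]]' --turn '[[0,0,0],[0,0,0],[0,0,0],[0,0,0],[0,0,0],[0,0,0],[0,0,0],[0,0,0],[0,0,0],[0,0,0]]'

```text
time: 28.88
position: [0.4263, 0.2118, 0.0655]
ee_rot: [[0.917, 0.399, -0.004], [0.399, -0.917, -0.001], [-0.004, -0.0, -1.0]]
contact_force: [-10.6, -3.1, 7.5]
width: 0.0238
gripper_force: 36.3
```

```bash
python3 - <<'E'
from st import *
s=rep();q=s['position']-H;sx,z=q@xt,q[2];r=np.hypot(sx,z);A=np.degrees(np.arctan2(z,sx))%360;print(r,A)
E
```

```text
t 28.8833 pos [0.4263 0.2118 0.0655] J [ 11.9   8.4 115.3  -0.   56.6  78.4]
theta 89.95455755238733 tilt err 35.221743680560714 off up,yt,n mm [-113.4   -1.1    9. ]
F n,up,yt [12.4 -4.7  1.4] tz 0.19769839237002523 w 0.02379363675148143 36.298781633377075
0.19641425282717626 215.86895495537556
```

Call:
send_rows --jaw '[20,20,20,20,60,60,60,60,60,60]' --dp '[[0.01,0.005,-0.017],[0,0,0],[0,0,0],[0,0,0],[0,0,0],[0,0,0],[0,0,0],[0,0,0],[-0.1,-0.04,0.2],[-0.1,-0.04,0.4]]' --turn '[[0,0,0],[0,0,0],[0,0,0],[0,0,0],[0,0,0],[0,0,0],[0,0,0],[0,0,0],[0,0,0],[0,0,0]]'

```text
time: 29.72
position: [0.4191, 0.2089, 0.0872]
ee_rot: [[0.917, 0.398, -0.003], [0.398, -0.917, -0.001], [-0.003, -0.001, -1.0]]
contact_force: [-0.3, -0.8, -0.6]
width: 0.0602
gripper_force: 0.0
```

Call:
send_rows --jaw '[60,60,60,60,60,60,60,60,60,60]' --dp '[[0,0,0.6],[0,0,0.8],[0,0,0.8],[0,0,0.8],[-0.3,0.6,0.6],[-0.3,0.8,0.3],[-0.3,0.8,0],[-0.3,0.8,0],[-0.3,0.8,0],[0,0,0]]' --turn '[[0,0,0],[0,0,0],[0,0,0],[0,0,0],[0,0,0],[0,0,0],[0,0,0],[0,0,0],[0,0,0],[0,0,0]]'

```text
time: 30.55
position: [0.3582, 0.3657, 0.2448]
ee_rot: [[0.915, 0.403, 0.0], [0.403, -0.915, 0.003], [0.002, -0.003, -1.0]]
contact_force: [0.4, 0.3, 0.3]
width: 0.0605
gripper_force: 0.0
```

```bash
python3 - <<'E'
from st import *
s=rep();ims=[]
c=np.array([.51,.248,.1363])
for nm,box in(('scene',(150,250,190,290)),('top',(140,240,180,310))):
  z=np.load(nm+'.npz');p,d=read_camera(nm);ims.append(p[...,::-1])
  for pp,dd in((z['p'],z['d']),(p,d)):
    m=np.zeros(dd.shape,bool);m[box[0]:box[1],box[2]:box[3]]=red(pp)[box[0]:box[1],box[2]:box[3]];m&=dd>0
    v,u=np.nonzero(m);P=pts(nm,np.c_[u,v],dd[v,u]);Q=P-c;k=(abs(Q@yt)<.02)&(Q@up<-.085);print(nm,k.sum(),'tab centroid up,yt,n',[(Q[k]@e).mean().round(4) for e in(up,yt,n)], 'uv',u[k].mean().round(2),v[k].mean().round(2))
    v,u=np.mgrid[box[0]:box[1],box[2]:box[3]];v=v.ravel();u=u.ravel();P=pts(nm,np.c_[u,v],dd[v,u]);Q=P-c
    k=(abs(Q@yt)<.1)&(abs(Q@up)<.08)&(abs(Q@n)<.02);co=np.polyfit(Q[k]@up,Q[k]@n,1);print('  plane slope,off',co.round(4),k.sum())
cv2.imwrite('pics/end.png',np.hstack([cv2.resize(ims[0][120:290,150:330],(390,368)),cv2.resize(ims[1][100:290,150:380],(400,368))]))
E
```

```text
t 30.55 pos [0.3582 0.3657 0.2448] J [ 3.20e+01 -2.00e-01  1.02e+02  1.00e-01  7.82e+01  9.82e+01]
theta 89.82185851322794 tilt err 34.906515901085804 off up,yt,n mm [-11.6 167.1 156.6]
F n,up,yt [-0.   0.5  0.1] tz 0.032247646757975104 w 0.060489486665965195 0.0
scene 113 tab centroid up,yt,n [np.float64(-0.1069), np.float64(0.0013), np.float64(0.0035)] uv 230.26 222.0
  plane slope,off [0.0025 0.0015] 3791
scene 105 tab centroid up,yt,n [np.float64(-0.1063), np.float64(0.0015), np.float64(0.0032)] uv 230.27 221.8
  plane slope,off [0.0036 0.0014] 3788
top 125 tab centroid up,yt,n [np.float64(-0.1046), np.float64(0.0004), np.float64(0.0021)] uv 267.36 226.83
  plane slope,off [ 0.001  -0.0001] 5272
top 115 tab centroid up,yt,n [np.float64(-0.1045), np.float64(0.0009), np.float64(0.0023)] uv 267.17 226.9
  plane slope,off [ 0.0014 -0.0001] 5285
```

View pics/end.png

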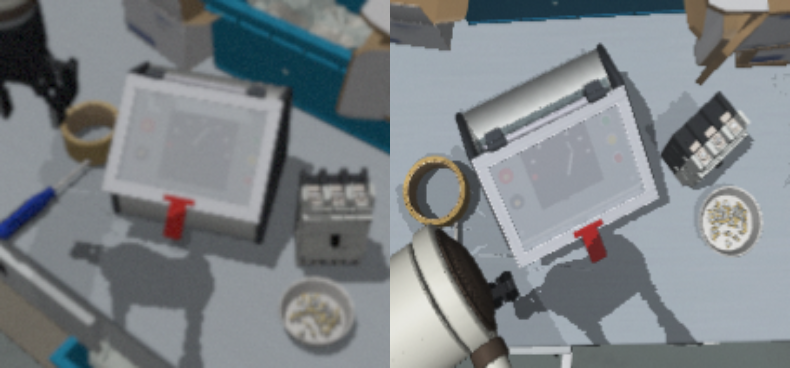

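The picture shows the cover lying shut with its plane within 0.001 rad of the start. The pointer is visible through it at the fourth click, and the breaker, dish, tape and screwdriver are where they were. Handing in.

```bash
python3 -c "
from bench import env
print(env.close_job())"
```

```text
the job is handed in; nothing more can be done
None
```

The job is handed in at about 31 s of 72 s: I opened the cover past upright, turned the selector to its end stop and then four clicks clockwise, and shut the cover again. In the last camera views nothing around the tester appeared to have moved. The hand-in returned no verdict.

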